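Tilt-check the packed find boxes

ROBOT

A 7-joint arm with a two-finger parallel gripper is mounted at the origin on the work surface. World frame = base frame: x ahead of the robot, y to its left, z up, the work surface at z = 0. Lengths are in m, angles in rad, forces in N, time in s.
With the tool pointing down it reaches from about 0.425 to 0.95 m from the base axis. Payload 4.7 kg.
Tool frame: the origin (TCP) lies on the centre line of the jaws, within the pads' length; the fingertips stand ahead of it and the grasp point (between the pads) lies 3 mm ahead of it (manip.tcp_to_tips is the z of the fingertips in the tool frame, in m); z points along the fingers, y is the direction in which the jaws open and shut (so a half turn about z gives the same grasp; the last joint's range is limited). The gripper opens to 85 mm and grips with 20 to 120 N. Pads are 22 mm wide; open, the fingers measure 114 mm over their backs; the gripper's body (76 mm by 85 mm) begins 54 mm behind the grasp point. The pads swing forward as they close: fully open they stand 13 mm farther back than shut.
Start: joints at [1.288, 0.469, -0.049, 1.532, 0.024, 1.141, -0.082], TCP at [0.17, -0.653, 0.253] pointing down, gripper open.
Joint ranges: [-2.59, 2.59], [-0.33, 1.99], [-1.39, 1.29], [0.1, 2.45], [-1.04, 4.18], [0.21, 1.99], [-2.66, 2.66]. Speed limits (rad/s): [2.57, 2.57, 3.14, 3.14, 3.14, 3.14, 3.14].

INTERFACE

Orientations are given as a unit quaternion [w, x, y, z].
In Python, from workcell import manip gives the robot as it stands. The module is installed in compiled form; this text tells all that it offers.
- The arm moves only by the shell command python3 -m inch 'ROWS' [OPENING] [FORCE]. ROWS is JSON, one flat list of numbers, 6 for each row, row after row: the shift along the world's x, y, z in units of 25 mm (1.0 is 25 mm), then the turn, a rotation vector about the world's x, y, z in units of 5 degrees (1.0 is 5 degrees). A call has 1 to 20 rows; each row shifts and turns the commanded pose from where the row before left it; what a row does not reach is not made up. A row lasts 1/10 s, in which the tool goes at most 50 mm and 8.59 degrees, less where a joint would pass 70% of its speed; a pose out of reach is approached as far as the arm can. A call is refused whole if a number of a shift passes 1 or a number of a turn 1, either way. A call with a gripper value outside its range is refused whole. OPENING is the opening, from -1 (shut) to 1 (fully open), so that 0 is half open, set as the call begins (- or left out, the last holds). The fingers move at their own pace and stop on an object; FORCE is the grip in N (left out, the last holds). Time passes only in rows, so rows that do not move let the fingers close. It gives the time, the measured TCP pose, the force and the opening at its end, in the units of the state.
- manip.get_state(): the state, without advancing time (a new reading comes with each control period).
- manip.snapshot(name): name is "scene" or "side" or "wrist"; returns (picture, depth): 400x640x3 uint8, red, green, blue; 400x640 float32, m along the optical axis (not along the pixel's ray), 0 where there is no reading.
- manip.calibration(name): a dict with "fovy" (degrees; the focal length in pixels is half the picture's height over the tangent of half this angle, whatever the lens; pixels are square), "cx", "cy" (the principal point, pixels), "rvec" (rotation vector, rad) and "tvec" (3), from world to camera coordinates, as OpenCV has them. Camera axes: x right, y down, z forward; pixel columns grow to the right and rows downward; lengths in m; the calibration is good to about 2 mm. A picture is of the moment at which its call begins: read the wrist's pose just before it. calibration takes no time and is no camera call; for the wrist camera it gives the pose at the moment of the call.
- manip.sign_off(): hands the job in, once; it reports no verdict.
The state is a dict: "clock": time; "qpos": joint angles; "joint_velocities": joint speeds; "effort": joint torques, N m; "tcp_pos": TCP position; "orientation": TCP orientation; "contact_force": force on the tool from outside, world axes, zero at the start; "ft_torque": the same for the moment, N m; "opening": finger opening in m.
Only numpy, scipy, OpenCV 4.12 (cv2) and the standard library are available. Lean on these libraries where they do the work, as an engineer would, in place of code of your own. Each camera call takes 0.05 s, during which the arm holds its last target.

TASK

The find boxes in the grey tray are packed for transport, but in some of them the find has worked loose: lift each box, tip it gently end to end, one way and then the other, and feel whether something slides inside. Stand every box that has a loose find in the red repacking tray, and leave the sound ones standing in the grey tray, flat on the tray floor and lid up. Do not stand a box on its end or turn it over, do not let go of one in the air, and leave everything else on the bench as it is.

Things in the scene. Friction and masses are not known exactly. Their poses are not given: they have to be found in the camera images.
- box_1_mid (a point): Centre (half-way up) of box 1, one of three closed find boxes that look alike: white plastic with a clipped-on blue lid and a blank paper label, 112 mm long (x axis), 52 mm wide (y), 48 mm high (z up), about 0.5 kg, standing lid up in the grey tray. Each holds one corroded iron find of about 0.4 kg in a long foam slot along its length, out of sight. Lids stay shut.
- box_2_mid (a point): Centre of box 2: look, size, axes as box 1. In a bad box the find is loose, starts anywhere in its slot and slides 45 to 55 mm from end to end once the box is tipped end-down by more than about 15 degrees (at 30 degrees within half a second); level again, it stays where it slid. Its shift changes the moment about the line between the fingers by 0.14 to 0.27 Nm.
- box_3_mid (a point): Centre of box 3: look, size, axes as box 1. In a sound box the find is wedged and does not move at all, though it may lie up to 15 mm to one side of the middle. Any of the three may be bad or sound. The boxes differ up to 20 % in weight, which tells nothing.
- grey_tray_in (a point): Centre of the inner floor of the grey transport tray (fixed to the bench): inside 202 mm along its x by 312 mm along its y, floor 4 mm above the bench, rim 10 mm above the bench, wall 4 mm. The boxes stand in it side by side along its y, about 104 mm apart.
- red_tray_in (a point): Centre of the inner floor of the red repacking tray (fixed, empty at the start, left or right of the grey one): inside 192 mm along its x by 212 mm along its y, floor 4 mm above the bench, rim 10 mm above the bench, wall 4 mm. Two boxes fit side by side, long side along its x, centres at y = -50 and +50 mm.
- sherd_tray: White tray of the red one's size (200 x 220 mm outside, 10 mm rim) with pottery sherds, on the other side; fixed, origin under its centre. Nothing to do with the job.
- open_box_mid (a point): Bystander: a find box without its lid, foam and find showing, 112 x 52 x 36 mm, loose; its centre.
- spare_lid_mid (a point): Bystander: the blue lid of the open box, 112 x 52 x 10 mm, loose; its centre.
- solvent_bottle: Bystander: amber bottle, 56 mm across, 130 mm high, loose; origin under its centre.
- gel_jar: Bystander: clear jar with white cap, 64 mm across, 85 mm high, loose; origin under its centre.
- brush: Bystander: soft brush lying on the bench, 190 mm long, handle towards its -x, loose; origin under its middle.
- caliper_mid (a point): Bystander: digital caliper lying on the bench, 190 mm long, loose; its middle.

How it is judged:
At the end, for the whole second after the job is handed in: Every loose find (each in its closed box) is inside the red tray's inner edges and every tight one inside the grey tray's; each box stands on its tray floor (centre 28 mm above the bench, within 3 mm), lid up within 0.04 rad (2.3 degrees), at rest (x of loose_find_p_c0 in the frame of red_tray_in between -0.095 and 0.095 m and y of loose_find_p_c0 in the frame of red_tray_in between -0.105 and 0.105 m and x of loose_find_q_c0 in the frame of red_tray_in between -0.095 and 0.095 m and y of loose_find_q_c0 in the frame of red_tray_in between -0.105 and 0.105 m and x of tight_find_c0 in the frame of grey_tray_in between -0.1 and 0.1 m and y of tight_find_c0 in the frame of grey_tray_in between -0.155 and 0.155 m and height (world z) of box_1_mid between 0.025 and 0.031 m and angle between each of box_1_mid, box_2_mid, box_3_mid's own z axis and vertical below 0.04 rad and linear speed of each of box_1, box_2, box_3 below 0.02 m/s and height (world z) of box_2_mid between 0.025 and 0.031 m and height (world z) of box_3_mid between 0.025 and 0.031 m); the robot touches nothing.
It fails at once if a box is tipped more than 1.2 rad (69 degrees): on its end, on its side or over (angle between any of box_1_mid, box_2_mid, box_3_mid's own z axis and vertical above 1.2 rad).
It fails at once if a box is let go of in the air (its centre more than 50 mm above the bench, 22 mm higher than standing, and no finger touching it) ((height (world z) of box_1_mid above 0.05 m and contact force between the fingers and box_1 below 0.01 N) or (height (world z) of box_2_mid above 0.05 m and contact force between the fingers and box_2 below 0.01 N) or (height (world z) of box_3_mid above 0.05 m and contact force between the fingers and box_3 below 0.01 N)).
It fails at once if a bystander (open box, lid, bottle, jar, brush, caliper) is moved more than 30 mm (distance of any of open_box_mid, spare_lid_mid, solvent_bottle, gel_jar, brush, caliper_mid from where it was at the start of the episode above 0.03 m).
It also fails if it takes over 72 s, if anything falls off the work surface, if the arm or the gripper's body presses on something with over 40 N, if the wrist force passes 120 N, or if a joint passes its speed limit or range.

## Working session

There is one attempt and no reset: what is moved stays moved. The work goes in short steps, Python scripts to look and compute and a shell command to move; the robot and the scene stay as the last step left them, time stands still between calls to the robot, and variables do not carry over. Pictures are saved under pics/ and viewed, and the job is handed in when it is done.

```bash
mkdir -p pics; ls; python3 - <<'E'
from workcell import manip
import cv2,numpy as np
s=manip.get_state()
for k,v in s.items(): print(k,np.round(v,4))
print(manip.tcp_to_tips)
for n in("scene","side","wrist"):
    c=manip.calibration(n);print(n,c)
    p,d=manip.snapshot(n)
    cv2.imwrite(f"pics/{n}0.png",p[:,:,::-1]);np.savez(f"pics/{n}0.npz",p=p,d=d,**c)
E
```

```text
pics
clock 0.0
qpos [ 1.2881  0.4695 -0.0486  1.5337  0.0241  1.141  -0.0823]
joint_velocities [ 0.0008 -0.0006 -0.001   0.0015  0.0006 -0.0002 -0.0005]
effort [-1.30000e-03 -5.10307e+01 -4.67000e-02 -2.37716e+01  1.08000e-02
  7.40000e-03  0.00000e+00]
tcp_pos [ 0.1694 -0.6528  0.2522]
orientation [-1.000e-03  9.920e-01  1.266e-01 -2.000e-04]
contact_force [ 0.4093  0.1866 -0.9072]
ft_torque [-0.0013 -0.0414 -0.0573]
opening 0.0857
0.022
scene {'fovy': 49.0941277096396, 'cx': 320.6908271421144, 'cy': 195.08628103550788, 'rvec': array([ 2.09453104,  0.46317005, -0.28800114]), 'tvec': array([-0.54389661, -0.08981418,  1.53578904])}
side {'fovy': 55.237075588101916, 'cx': 318.4175099341799, 'cy': 205.02340864710453, 'rvec': array([ 0.6402256 , -2.42656243,  1.37991615]), 'tvec': array([0.513417  , 0.21908996, 0.7141172 ])}
wrist {'fovy': 64.99280164766819, 'cx': 319.4473959154107, 'cy': 195.7356626033419, 'rvec': array([-2.29623645,  1.77482297,  0.26072968]), 'tvec': array([-0.67454602, -0.03834979,  0.37953662])}
```

View pics/scene0.png

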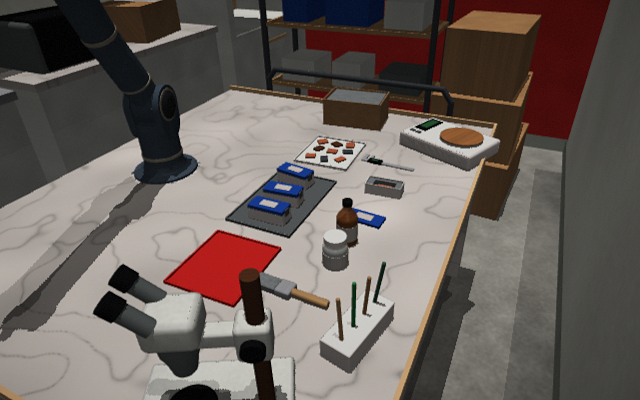

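View pics/side0.png

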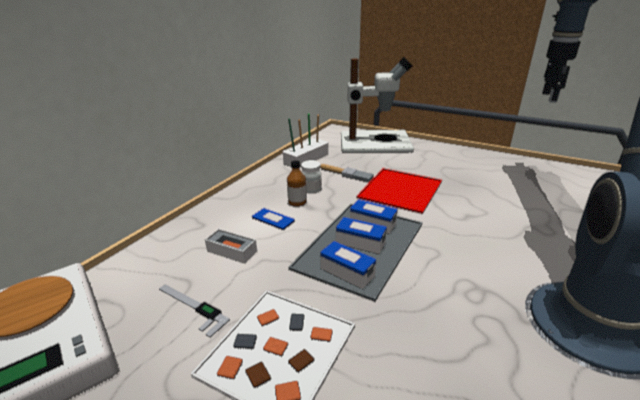

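View pics/wrist0.png

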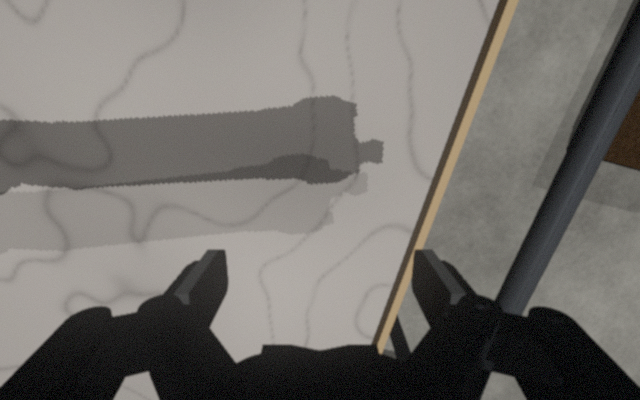

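The scene view shows three blue-lidded boxes in the grey tray (px ≈(270,208), (285,190), (295,172)). The red tray is at (222,267), and the bottle, jar and brush are at (346,225), (335,248) and (295,290). Next I'll measure positions.

```bash
cat > h.py <<'E'
import cv2,numpy as np
def load(n): return dict(np.load(f"pics/{n}.npz"))
def ray(c,uv,z):
    f=200/np.tan(np.radians(float(c['fovy']))/2)
    R,_=cv2.Rodrigues(c['rvec']);C=-R.T@c['tvec']
    uv=np.asarray(uv,float).reshape(-1,2)
    d=np.c_[(uv[:,0]-c['cx'])/f,(uv[:,1]-c['cy'])/f,np.ones(len(uv))]@R
    return C+d*((z-C[2])/d[:,2])[:,None]
def blobs(c,m,z,amin=60):
    m=m.astype(np.uint8)*255
    cs,_=cv2.findContours(m,cv2.RETR_EXTERNAL,cv2.CHAIN_APPROX_NONE)
    for k in cs:
        if cv2.contourArea(k)<amin: continue
        w=ray(c,k.reshape(-1,2),z)[:,:2].astype(np.float32)
        (x,y),(a,b),an=cv2.minAreaRect(w*1000)
        if a<b: a,b,an=b,a,an-90
        u=k.reshape(-1,2).mean(0)
        print("px",np.round(u),"xy",round(x,1),round(y,1),"size",round(a,1),round(b,1),"long axis deg",round(an,1))
def hsv(c): return cv2.cvtColor(c['p'],cv2.COLOR_RGB2HSV)
E
python3 - <<'E'
from h import *
for n in("scene0","side0"):
    c=load(n);H=hsv(c);h,s,v=H[...,0],H[...,1],H[...,2]
    print(n,"blue z=.052");blobs(c,(h>105)&(h<130)&(s>150)&(v>60),.052)
    print("blue z=.01");blobs(c,(h>105)&(h<130)&(s>150)&(v>60),.010)
    print("red");blobs(c,((h<5)|(h>175))&(s>190)&(v>100),.01,300)
    roi=np.zeros(h.shape,bool);
    if n=="scene0": roi[150:240,220:340]=1
    else: roi[190:310,285:430]=1
    print("grey");blobs(c,roi&(v<110)&(v>25),.007,300)
    amb=(h>3)&(h<20)&(s>120)&(v<150)
    print("amber");blobs(c,amb,.05,100)
E
```

```text
scene0 blue z=.052
px [368. 217.] xy 765.7 -60.8 size 98.8 49.0 long axis deg -3.4
px [269. 204.] xy 493.4 -109.7 size 112.5 53.1 long axis deg 1.0
px [283. 188.] xy 485.7 -15.2 size 112.8 55.0 long axis deg 5.2
px [295. 169.] xy 466.3 97.9 size 111.4 51.9 long axis deg -7.6
blue z=.01
px [368. 217.] xy 745.5 -4.2 size 104.9 52.1 long axis deg -3.4
px [269. 204.] xy 456.3 -56.1 size 119.5 56.4 long axis deg 1.0
px [283. 188.] xy 448.2 44.2 size 119.8 58.4 long axis deg 5.2
px [295. 169.] xy 427.5 164.4 size 118.4 55.1 long axis deg -7.6
red
px [224. 263.] xy 496.7 -331.8 size 219.8 198.9 long axis deg -88.7
grey
px [281. 206.] xy 482.7 3.3 size 359.9 223.5 long axis deg -88.2
amber
px [264. 380.] xy 779.5 -592.1 size 82.0 27.2 long axis deg -50.7
px [252. 296.] xy 643.7 -426.0 size 171.4 43.8 long axis deg -51.1
px [347. 218.] xy 719.8 -76.2 size 93.8 53.0 long axis deg -66.1
px [461. 136.] xy 902.5 562.0 size 148.9 147.7 long axis deg 22.9
px [437. 104.] xy 746.8 877.7 size 288.1 73.7 long axis deg -78.8
px [353.  99.] xy 298.3 742.2 size 804.5 519.8 long axis deg -0.8
px [350.  28.
[... 721 characters left out ...]
ng axis deg 0.6
red
px [401. 190.] xy 494.6 -321.4 size 217.3 198.1 long axis deg -88.4
grey
px [359. 251.] xy 481.4 -16.7 size 344.1 211.9 long axis deg -89.5
amber
px [257. 374.] xy 453.9 421.7 size 33.4 26.1 long axis deg -28.7
px [301. 360.] xy 409.9 369.1 size 31.6 24.1 long axis deg 71.1
px [ 40. 318.] xy 872.4 512.1 size 133.4 43.3 long axis deg -85.2
px [296. 178.] xy 773.2 -173.7 size 138.1 48.5 long axis deg -57.9
px [447. 125.] xy 519.9 -867.0 size 547.2 298.2 long axis deg -0.2
px [353. 121.] xy 860.3 -743.8 size 439.1 28.5 long axis deg -63.7
px [367. 110.] xy 870.3 -913.1 size 421.3 92.9 long axis deg -71.8
px [445.  50.] xy 2835.7 -5941.0 size 9862.6 4679.4 long axis deg -87.3
```

```bash
python3 -m inch '[0.6,1,0,0,0,-0.14, 0.6,1,0,0,0,-0.14, 0.6,1,0,0,0,-0.14, 0.6,1,0,0,0,-0.14, 0.6,1,0,0,0,-0.14, 0.6,1,0,0,0,-0.14, 0.6,1,0,0,0,-0.14, 0.6,1,0,0,0,-0.14, 0.6,1,0,0,0,-0.14, 0.6,1,0,0,0,-0.14, 0.6,1,0,0,0,-0.14, 0.6,1,0,0,0,-0.14, 0.6,1,0,0,0,-0.14, 0.6,1,0,0,0,-0.14, 0.6,1,0,0,0,-0.14, 0.6,1,0,0,0,-0.14, 0.6,1,0,0,0,-0.14, 0.6,1,0,0,0,-0.14, 0.6,1,0,0,0,-0.14, 0.6,1,0,0,0,-0.14]' 0.65 100
python3 -m inch '[0.6,0.9,0,0,0,0, 0.3,0.9,0,0,0,0, 0,0,0,0,0,0, 0,0,0,0,0,0]'
cat > snap.py <<'E'
import sys
from workcell import manip
from h import *
def snap(n,name):
    c=manip.calibration(n);p,d=manip.snapshot(n)
    cv2.imwrite(f"pics/{name}.png",p[:,:,::-1]);np.savez(f"pics/{name}.npz",p=p,d=d,**c)
    return load(name)
def st():
    s=manip.get_state()
    q=s['orientation'];from scipy.spatial.transform import Rotation as R
    M=R.from_quat([q[1],q[2],q[3],q[0]]).as_matrix()
    print("t",round(s['clock'],2),"tcp mm",np.round(np.array(s['tcp_pos'])*1000,1),"x-yaw",np.round(np.degrees(np.arctan2(M[1,0],M[0,0])),1),"zaxis",np.round(M[:,2],3),"F",np.round(s['contact_force'],2),"T",np.round(s['ft_torque'],3),"open",round(s['opening']*1000,1))
if __name__=="__main__":
    st()
    for a in sys.argv[1:]:
        n,name=a.split(":");snap(n,name)
E
python3 - <<'E'
from snap import *
st();c=snap("wrist","w1")
H=hsv(c);h,s,v=H[...,0],H[...,1],H[...,2]
blobs(c,(h>105)&(h<130)&(s>150)&(v>60),.052)
E
```

```text
clock: 2.15
tcp_pos: [0.4698, -0.1523, 0.2532]
orientation: [0.0, 1.0, 0.004, -0.0]
contact_force: [0.5, -0.7, 0.2]
opening: 0.0708
clock: 2.55
tcp_pos: [0.4918, -0.1083, 0.2531]
orientation: [0.0, 1.0, 0.005, -0.0]
contact_force: [-0.5, 0.0, 0.4]
opening: 0.0706
t 2.55 tcp mm [ 491.8 -108.3  253.1] x-yaw 0.6 zaxis [-0.001 -0.    -1.   ] F [-0.48  0.02  0.41] T [0.024 0.042 0.04 ] open 70.6
px [127. 198.] xy 465.5 93.4 size 109.2 49.8 long axis deg -7.0
px [304. 153.] xy 512.5 -92.8 size 22.8 8.3 long axis deg 0.0
px [235. 175.] xy 486.3 -20.0 size 109.2 50.5 long axis deg 5.6
```

View pics/w1.png

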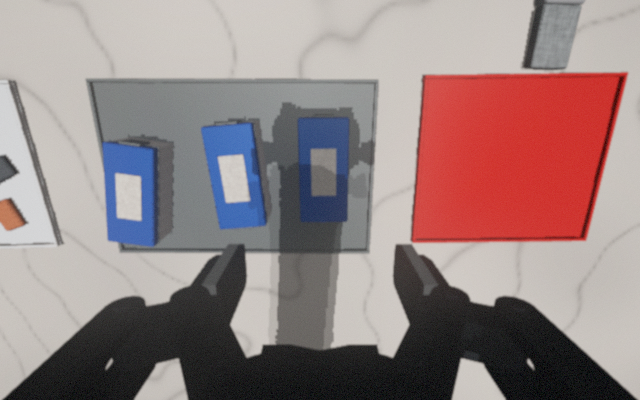

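The wrist view shows the three lids at px (131,193), (234,175) and (324,170), the last one in shadow. The grey tray covers about (90–378, 80–250) and the red tray about (413–625, 73–240).

```bash
python3 - <<'E'
from h import *
c=load("w1");H=hsv(c);h,s,v=H[...,0],H[...,1],H[...,2]
blobs(c,(h>105)&(h<130)&(s>130)&(v>30),.052,500)
print("red");blobs(c,((h<5)|(h>175))&(s>150)&(v>60),.01,3000)
print("grey corners outer", np.round(ray(c,[(87,80),(379,80),(370,252),(120,252)],.01)*1000)[:,:2].tolist())
print("red corners", np.round(ray(c,[(422,73),(626,73),(587,240),(412,241)],.01)*1000)[:,:2].tolist())
E
```

```text
px [130. 193.] xy 465.2 93.5 size 110.6 51.7 long axis deg -7.1
px [235. 175.] xy 486.5 -20.0 size 110.1 51.5 long axis deg 5.7
px [322. 167.] xy 493.9 -112.2 size 108.0 49.3 long axis deg 0.0
red
px [513. 154.] xy 497.1 -333.5 size 219.8 197.0 long axis deg -88.6
grey corners outer [[584.0, 146.0], [588.0, -173.0], [381.0, -175.0], [377.0, 145.0]]
red corners [[595.0, -219.0], [598.0, -440.0], [401.0, -448.0], [397.0, -227.0]]
```

```bash
python3 -m inch '[0,-0.1,-1,0,0,0, 0,0,-1,0,0,0, 0,0,-1,0,0,0, 0,0,-1,0,0,0, 0,0,-1,0,0,0, 0,0,-1,0,0,0, 0,0,-0.5,0,0,0, 0,0,0,0,0,0]' 0.65 100
python3 snap.py wrist:w2 scene:s2
```

```text
clock: 3.4
tcp_pos: [0.4906, -0.1117, 0.0894]
orientation: [-0.0, 1.0, 0.004, -0.002]
contact_force: [-0.4, -0.0, 0.6]
opening: 0.0705
t 3.4 tcp mm [ 490.6 -111.7   89.4] x-yaw 0.5 zaxis [-0.004  0.    -1.   ] F [-0.43 -0.01  0.57] T [ 0.049  0.003 -0.029] open 70.5
```

View pics/w2.png

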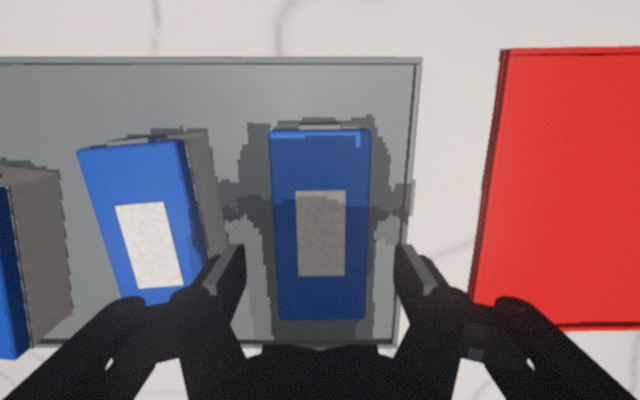

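Box 1 (px 320,225) sits centred between the jaws, and the left finger clears box 2. Going down to grip it.

```bash
python3 -m inch '[0.1,0,-0.7,0,0,0, 0,0,-0.7,0,0,0, 0,0,-0.7,0,0,0, 0,0,0,0,0,0, 0,0,0,0,0,0]' 0.65 100
python3 -m inch '[0,0,0,0,0,0, 0,0,0,0,0,0, 0,0,0,0,0,0, 0,0,0,0,0,0, 0,0,0,0,0,0, 0,0,0,0,0,0, 0,0,0,0,0,0, 0,0,0,0,0,0]' -1 100
python3 snap.py
```

```text
clock: 4.0
tcp_pos: [0.4953, -0.1111, 0.0394]
orientation: [0.0, 1.0, 0.005, 0.001]
contact_force: [-0.0, 0.3, 0.3]
opening: 0.0705
clock: 4.8
tcp_pos: [0.4957, -0.1114, 0.0402]
orientation: [0.001, 1.0, 0.005, 0.001]
contact_force: [-0.7, -0.0, 7.4]
opening: 0.0506
t 4.8 tcp mm [ 495.7 -111.4   40.2] x-yaw 0.5 zaxis [ 0.003 -0.001 -1.   ] F [-0.67 -0.01  7.42] T [0.009 0.257 0.08 ] open 50.6
```

```bash
python3 -m inch '[0,0,0.5,0,0,0, 0,0,1,0,0,0, 0.5,0,1,0,0,0, 0.5,0,1,0,0,0, 0.5,0,1,0,0,0, 0.5,0,0.5,0,0,0, 0,0,0,0,0,0, 0,0,0,0,0,0, 0,0,0,0,0,0, 0,0,0,0,0,0, 0,0,0,0,0,0]' 
python3 snap.py; python3 -m inch '[0,0,0,0,0,0]' >/dev/null; python3 snap.py side:d3;python3 snap.py
```

```text
clock: 5.9
tcp_pos: [0.5436, -0.1109, 0.1625]
orientation: [-0.0, 1.0, 0.005, -0.001]
contact_force: [1.3, 0.6, -4.4]
opening: 0.0508
t 5.9 tcp mm [ 543.6 -110.9  162.5] x-yaw 0.5 zaxis [-0.002  0.    -1.   ] F [ 1.28  0.63 -4.39] T [0.031 0.021 0.029] open 50.8
t 6.0 tcp mm [ 544.1 -110.8  162.9] x-yaw 0.5 zaxis [-0.001  0.    -1.   ] F [-0.76 -0.09 -5.73] T [0.04  0.055 0.013] open 50.9
t 6.05 tcp mm [ 544.2 -110.9  163. ] x-yaw 0.5 zaxis [-0.001  0.    -1.   ] F [ 1.06 -0.47 -5.6 ] T [ 0.021 -0.033 -0.037] open 50.8
```

View pics/d3.png

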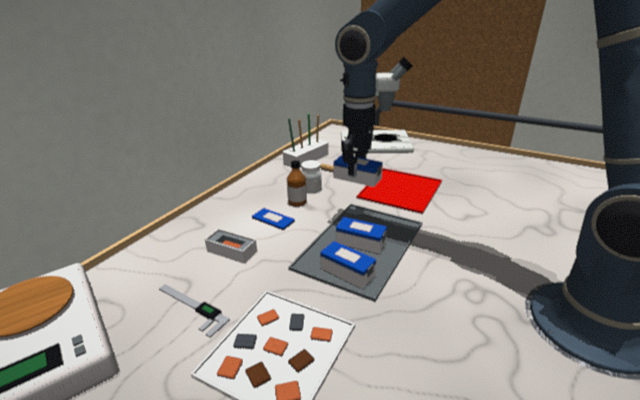

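Box 1 is held level (side px 357,170). Tip test: +y, level, −y, level.

```bash
cat > ft.py <<'E'
from workcell import manip
import numpy as np
T=[];F=[]
for i in range(8):
    s=manip.get_state();T.append(s['ft_torque']);F.append(s['contact_force']);manip.snapshot("side")
print("clock",round(s['clock'],2),"T mean",np.round(np.mean(T,0),3),"sd",np.round(np.std(T,0),3),"F",np.round(np.mean(F,0),2),"op",s['opening'],"tcp",np.round(s['tcp_pos'],4),np.round(s['orientation'],3))
E
python3 ft.py
python3 -m inch '[0,0,0,0,1,0, 0,0,0,0,1,0, 0,0,0,0,1,0, 0,0,0,0,1,0, 0,0,0,0,1,0, 0,0,0,0,1,0, 0,0,0,0,0,0, 0,0,0,0,0,0, 0,0,0,0,0,0, 0,0,0,0,0,0, 0,0,0,0,0,0, 0,0,0,0,0,0]'
python3 -m inch '[0,0,0,0,-1,0, 0,0,0,0,-1,0, 0,0,0,0,-1,0, 0,0,0,0,-1,0, 0,0,0,0,-1,0, 0,0,0,0,-1,0, 0,0,0,0,0,0, 0,0,0,0,0,0, 0,0,0,0,0,0]'
python3 ft.py
```

```text
clock 6.4 T mean [ 0.007  0.043 -0.011] sd [0.034 0.044 0.032] F [ 0.19  0.07 -4.96] op 0.050561096463160995 tcp [ 0.5445 -0.1109  0.1633] [0.    1.    0.005 0.   ]
clock: 7.65
tcp_pos: [0.5444, -0.111, 0.1638]
orientation: [-0.001, 0.966, 0.004, -0.258]
contact_force: [0.1, 0.3, -5.2]
opening: 0.0507
clock: 8.55
tcp_pos: [0.5452, -0.1108, 0.1634]
orientation: [-0.0, 1.0, 0.005, -0.0]
contact_force: [0.3, 0.7, -5.4]
opening: 0.0509
clock 8.9 T mean [-0.008  0.09   0.012] sd [0.018 0.026 0.035] F [-0.2   0.46 -5.05] op 0.05059922142203877 tcp [ 0.5447 -0.1108  0.1631] [-0.     1.     0.005 -0.   ]
```

```bash

python3 -m inch '[0,0,0,0,-1,0, 0,0,0,0,-1,0, 0,0,0,0,-1,0, 0,0,0,0,-1,0, 0,0,0,0,-1,0, 0,0,0,0,-1,0, 0,0,0,0,0,0, 0,0,0,0,0,0, 0,0,0,0,0,0, 0,0,0,0,0,0, 0,0,0,0,0,0, 0,0,0,0,0,0]'
python3 snap.py side:d4
python3 -m inch '[0,0,0,0,1,0, 0,0,0,0,1,0, 0,0,0,0,1,0, 0,0,0,0,1,0, 0,0,0,0,1,0, 0,0,0,0,1,0, 0,0,0,0,0,0, 0,0,0,0,0,0, 0,0,0,0,0,0]'
python3 ft.py; python3 snap.py side:d5
```

```text
clock: 10.15
tcp_pos: [0.5429, -0.1138, 0.1598]
orientation: [0.007, 0.974, 0.004, 0.228]
contact_force: [0.2, -0.3, -4.4]
opening: 0.0507
t 10.15 tcp mm [ 542.9 -113.8  159.8] x-yaw 0.7 zaxis [ 0.445 -0.011 -0.896] F [ 0.18 -0.26 -4.45] T [0.026 0.839 0.074] open 50.7
clock: 11.1
tcp_pos: [0.5419, -0.1142, 0.1595]
orientation: [0.006, 0.999, 0.005, -0.031]
contact_force: [1.0, -0.1, -5.4]
opening: 0.0506
clock 11.45 T mean [ 0.037 -0.243 -0.015] sd [0.028 0.041 0.041] F [ 0.03 -0.08 -5.15] op 0.05040336196637448 tcp [ 0.5425 -0.1143  0.1599] [ 0.006  0.999  0.005 -0.031]
t 11.5 tcp mm [ 542.5 -114.3  159.8] x-yaw 0.5 zaxis [-0.062 -0.011 -0.998] F [ 0.47  0.49 -5.61] T [ 0.01  -0.238  0.007] open 50.8
```

View pics/d4.png

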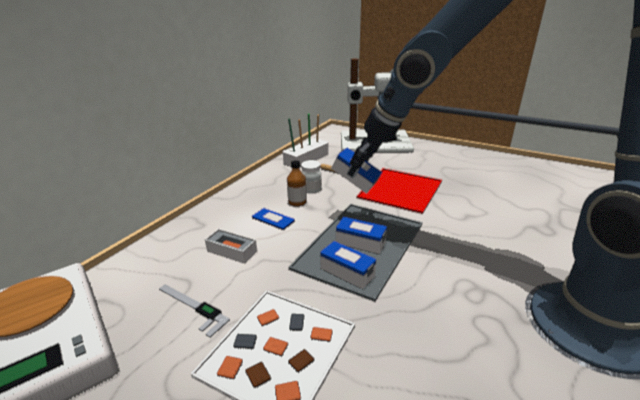

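View pics/d5.png

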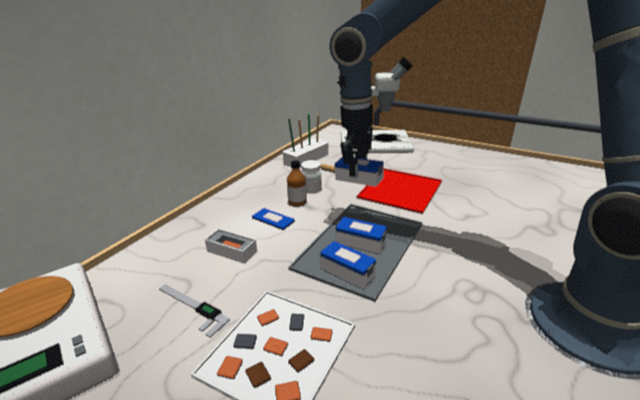

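```bash

python3 -m inch '[0,0,0,0.13,-0.35,0, 0,0,0,0,-0.36,0, 0,0,0,0,0,0, 0,0,0,0,0,0, 0,0,0,0,0,0]'
python3 ft.py; python3 snap.py
```

```text
clock: 12.05
tcp_pos: [0.5429, -0.1141, 0.1598]
orientation: [-0.0, 1.0, 0.005, -0.0]
contact_force: [-0.3, -0.1, -4.2]
opening: 0.0507
clock 12.4 T mean [ 0.023 -0.083 -0.007] sd [0.029 0.025 0.026] F [-0.08 -0.01 -4.94] op 0.05115866819733772 tcp [ 0.5427 -0.1141  0.1597] [-0.     1.     0.005 -0.   ]
t 12.45 tcp mm [ 542.7 -114.1  159.7] x-yaw 0.6 zaxis [-0.001  0.    -1.   ] F [-0.77 -0.92 -4.69] T [-0.032 -0.08   0.014] open 50.5
```

The level moment went from +0.090 to −0.083 Nm, a change of 0.17, so box 1 is loose. Moving it to the red tray's far slot.

```bash

python3 -m inch '[-0.15,-1,0,0,0,0.05, -0.15,-1,0,0,0,0.05, -0.15,-1,0,0,0,0.05, -0.15,-1,0,0,0,0.05, -0.15,-1,0,0,0,0, -0.15,-1,0,0,0,0, -0.15,-1,0,0,0,0, -0.15,-1,0,0,0,0, -0.15,-1,0,0,0,0, -0.15,-1,0,0,0,0, -0.15,-0.76,0,0,0,0, 0,0,-1,0,0,0, 0,0,-1,0,0,0, 0,0,-0.8,0,0,0, 0,0,-0.5,0,0,0, 0,0,-0.3,0,0,0, 0,0,0,0,0,0, 0,0,0,0,0,0]'
python3 snap.py scene:s6 side:d6
```

```text
clock: 14.25
tcp_pos: [0.5021, -0.3834, 0.0705]
orientation: [0.0, 1.0, 0.014, 0.0]
contact_force: [0.4, -0.5, -5.1]
opening: 0.0512
t 14.25 tcp mm [ 502.1 -383.4   70.5] x-yaw 1.6 zaxis [ 0.001 -0.001 -1.   ] F [ 0.43 -0.49 -5.13] T [-0.069 -0.153  0.028] open 51.2
```

View pics/s6.png

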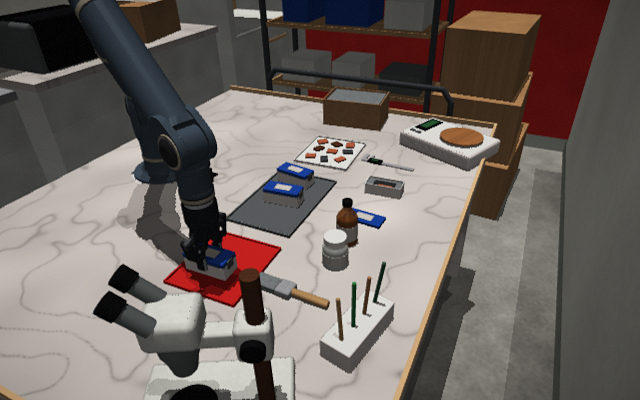

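View pics/d6.png

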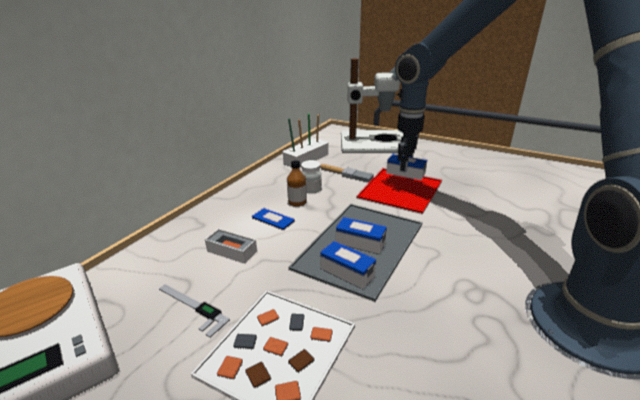

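Box 1 hangs over the red tray (scene px 210,258), level. Lowering it.

```bash

python3 -m inch '[0,0,-0.5,0,0,0, 0,0,-0.4,0,0,0, 0,0,-0.15,0,0,0, 0,0,0,0,0,0, 0,0,0,0,0,0]';python3 snap.py
python3 -m inch '[0,0,-0.1,0,0,0, 0,0,-0.05,0,0,0, 0,0,0,0,0,0, 0,0,0,0,0,0]';python3 snap.py
```

```text
clock: 14.85
tcp_pos: [0.5015, -0.3831, 0.0433]
orientation: [-0.0, 1.0, 0.014, -0.0]
contact_force: [0.6, -0.1, -4.6]
opening: 0.0512
t 14.85 tcp mm [ 501.5 -383.1   43.3] x-yaw 1.6 zaxis [-0.001  0.    -1.   ] F [ 0.6  -0.14 -4.61] T [ 0.003 -0.152  0.062] open 51.2
clock: 15.25
tcp_pos: [0.5017, -0.3833, 0.0403]
orientation: [0.0, 1.0, 0.014, -0.0]
contact_force: [-1.9, 1.1, -0.4]
opening: 0.0506
t 15.25 tcp mm [ 501.7 -383.3   40.3] x-yaw 1.6 zaxis [-0.    -0.001 -1.   ] F [-1.85  1.06 -0.36] T [0.081 0.052 0.036] open 50.6
```

```bash

python3 -m inch '[0,0,0,0,0,0, 0,0,0,0,0,0, 0,0,0,0,0,0, 0,0,0,0,0,0, 0,0,0.4,0,0,0, 0,0,1,0,0,0, 0,0,1,0,0,0, 0,0,1,0,0,0]' 0.6
python3 -m inch '[0,1,0.8,0,0,0, -0.05,1,0,0,0,0.1, -0.05,1,0,0,0,0.1, -0.05,1,0,0,0,0.1, -0.05,1,0,0,0,0.1, -0.05,1,0,0,0,0.1, -0.05,1,0,0,0,0.1, -0.05,1,0,0,0,0.1, -0.05,1,0,0,0,0.1, -0.05,1,0,0,0,0, -0.05,1,0,0,0,0, -0.05,1,0,0,0,0, 0,1,0,0,0,0, 0,1,0,0,0,0, 0,0.6,0,0,0,0, 0,0,-0.5,0,0,0, 0,0,-0.5,0,0,0, 0,0,-0.5,0,0,0, 0,0,0,0,0,0]'
python3 - <<'E'
from snap import *
st();c=snap("wrist","w7");snap("scene","s7");snap("side","d7")
H=hsv(c);h,s,v=H[...,0],H[...,1],H[...,2]
blobs(c,(h>105)&(h<130)&(s>130)&(v>30),.052,500)
E
```

```text
clock: 16.05
tcp_pos: [0.5015, -0.3831, 0.1263]
orientation: [0.0, 1.0, 0.014, -0.0]
contact_force: [-0.7, 0.6, -0.2]
opening: 0.0682
clock: 17.95
tcp_pos: [0.4859, -0.0195, 0.1048]
orientation: [-0.0, 0.999, 0.048, -0.003]
contact_force: [0.2, -0.1, -0.8]
opening: 0.0683
t 17.95 tcp mm [485.9 -19.5 104.8] x-yaw 5.5 zaxis [-0.006 -0.    -1.   ] F [ 0.19 -0.15 -0.79] T [-0.01  -0.016  0.03 ] open 68.3
px [131. 226.] xy 465.9 92.9 size 112.2 53.7 long axis deg -7.5
px [318. 218.] xy 486.5 -19.1 size 110.3 50.9 long axis deg 5.6
```

View pics/w7.png

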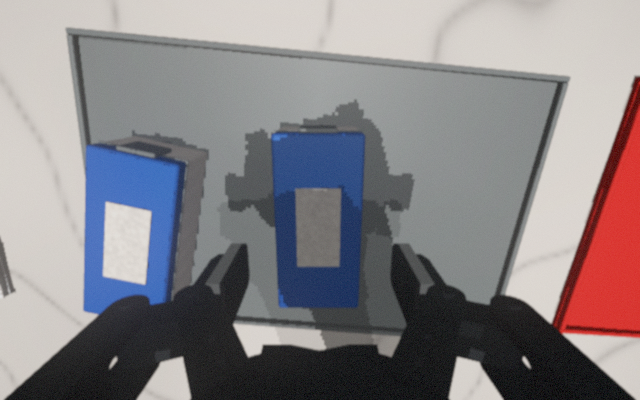

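View pics/s7.png

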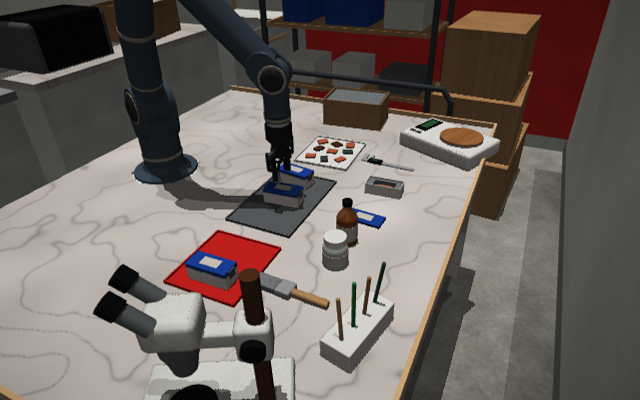

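Box 1 stands in the red tray (scene px 212,268). Box 2 is centred between the jaws (wrist px 318,218). Gripping box 2.

```bash

python3 -m inch '[0,0,-0.8,0,0,0, 0,0,-0.8,0,0,0, 0,0,-0.8,0,0,0, 0,0,-0.2,0,0,0, 0,0,0,0,0,0]' 0.6 100
python3 -m inch '[0,0,0,0,0,0, 0,0,0,0,0,0, 0,0,0,0,0,0, 0,0,0,0,0,0, 0,0,0,0,0,0, 0,0,0,0,0,0, 0,0,0,0,0,0]' -1 100
python3 snap.py
python3 -m inch '[0,0,0.5,0,0,0, 0,0,1,0,0,0, 0.5,0,1,0,0,0, 1,0,1,0,0,0, 1,0,1,0,0,0, 1,0,0.5,0,0,0, 1,0,0,0,0,0, 0.3,0,0,0,0,0, 0,0,0,0,0,0, 0,0,0,0,0,0, 0,0,0,0,0,0]' 
python3 ft.py; python3 snap.py
```

```text
clock: 18.6
tcp_pos: [0.4876, -0.0182, 0.0421]
orientation: [-0.0, 0.999, 0.049, -0.001]
contact_force: [-0.4, -0.9, -0.6]
opening: 0.0684
clock: 19.3
tcp_pos: [0.4885, -0.0182, 0.0436]
orientation: [0.0, 0.999, 0.049, 0.001]
contact_force: [-1.4, -0.5, 6.0]
opening: 0.0507
t 19.3 tcp mm [488.5 -18.2  43.6] x-yaw 5.6 zaxis [ 0.001 -0.    -1.   ] F [-1.38 -0.53  6.03] T [0.066 0.422 0.025] open 50.7
clock: 20.4
tcp_pos: [0.6061, -0.0182, 0.1668]
orientation: [0.0, 0.999, 0.049, -0.001]
contact_force: [0.5, -0.6, -5.5]
opening: 0.0501
clock 20.75 T mean [ 0.    -0.002  0.009] sd [0.026 0.027 0.034] F [ 0.02 -0.19 -5.19] op 0.050704239509681066 tcp [ 0.6075 -0.0182  0.1673] [ 0.     0.999  0.049 -0.   ]
t 20.8 tcp mm [607.5 -18.2 167.3] x-yaw 5.6 zaxis [-0.001 -0.    -1.   ] F [ 0.78 -0.07 -4.87] T [-0.031 -0.035 -0.042] open 50.5
```

```bash

python3 -m inch '[0,0,0,-0.1,1,0, 0,0,0,-0.1,1,0, 0,0,0,-0.1,1,0, 0,0,0,-0.1,1,0, 0,0,0,-0.1,1,0, 0,0,0,-0.1,1,0, 0,0,0,0,0,0, 0,0,0,0,0,0, 0,0,0,0,0,0, 0,0,0,0,0,0, 0,0,0,0,0,0, 0,0,0,0,0,0]'
python3 snap.py
python3 -m inch '[0,0,0,0.1,-1,0, 0,0,0,0.1,-1,0, 0,0,0,0.1,-1,0, 0,0,0,0.1,-1,0, 0,0,0,0.1,-1,0, 0,0,0,0.1,-1,0, 0,0,0,0,0,0, 0,0,0,0,0,0, 0,0,0,0,0,0, 0,0,0,0,0,0]'
python3 snap.py; python3 ft.py
python3 -m inch '[0,0,0,0.1,-1,0, 0,0,0,0.1,-1,0, 0,0,0,0.1,-1,0, 0,0,0,0.1,-1,0, 0,0,0,0.1,-1,0, 0,0,0,0.1,-1,0, 0,0,0,0,0,0, 0,0,0,0,0,0, 0,0,0,0,0,0, 0,0,0,0,0,0, 0,0,0,0,0,0, 0,0,0,0,0,0]'
python3 snap.py
python3 -m inch '[0,0,0,-0.1,1,0, 0,0,0,-0.1,1,0, 0,0,0,-0.1,1,0, 0,0,0,-0.1,1,0, 0,0,0,-0.1,1,0, 0,0,0,-0.1,1,0, 0,0,0,0,0,0, 0,0,0,0,0,0, 0,0,0,0,0,0, 0,0,0,0,0,0]'
python3 snap.py; python3 ft.py
```

```text
clock: 22.0
tcp_pos: [0.6076, -0.0183, 0.1677]
orientation: [0.013, 0.964, 0.047, -0.26]
contact_force: [0.7, 0.3, -4.6]
opening: 0.0504
t 22.0 tcp mm [607.6 -18.3 167.7] x-yaw 5.5 zaxis [-0.5   -0.05  -0.865] F [ 0.7   0.29 -4.57] T [ 0.189 -1.078 -0.011] open 50.4
clock: 23.0
tcp_pos: [0.6082, -0.018, 0.167]
orientation: [-0.0, 0.999, 0.049, -0.001]
contact_force: [0.8, -0.4, -4.6]
opening: 0.0504
t 23.0 tcp mm [608.2 -18.  167. ] x-yaw 5.6 zaxis [-0.002  0.    -1.   ] F [ 0.82 -0.36 -4.56] T [-0.017 -0.014 -0.025] open 50.4
clock 23.35 T mean [-0.013 -0.     0.017] sd [0.017 0.03  0.031] F [ 0.07 -0.01 -4.86] op 0.05028808385650594 tcp [ 0.6077 -0.0181  0.1671] [-0.     0.999  0.049 -0.001]
clock: 24.6
tcp_pos: [0.6079, -0.0182, 0.1672]
orientation: [-0.013, 0.965, 0.047, 0.259]
contact_force: [-0.9, -0.1, -5.3]
opening: 0.0504
t 24.6 tcp mm [607.9 -18.2 167.2] x-yaw 5.5 zaxis [ 0.499  0.05  -0.865] F [-0.94 -0.08 -5.3 ] T [-0.073  1.047  0.015] open 50.4
clock: 25.6
tcp_pos: [0.6069, -0.0184, 0.1672]
orientation: [0.0, 0.999, 0.049, -0.0]
contact_force: [0.5, 0.1, -5.0]
opening: 0.0507
t 25.6 tcp mm [606.9 -18.4 167.2] x-yaw 5.6 zaxis [-0. -0. -1.] F [ 0.52  0.05 -4.99] T [-0.    -0.021 -0.01 ] open 50.7
clock 25.95 T mean [ 0.005 -0.001 -0.014] sd [0.02  0.024 0.028] F [-0.09 -0.14 -4.79] op 0.05041053166717589 tcp [ 0.6076 -0.0182  0.1673] [ 0.     0.999  0.049 -0.   ]
```

The level moment didn't change (−0.002, 0.000, −0.001 Nm), so box 2 is sound. Putting it back.

```bash

python3 -m inch '[-1,0,0,0,0,0, -1,0,0,0,0,0, -1,0,-0.5,0,0,0, -1,0,-1,0,0,0, -0.78,0,-1,0,0,0, 0,0,-1,0,0,0, 0,0,-0.7,0,0,0, 0,0,-0.5,0,0,0, 0,0,-0.1,0,0,0, 0,0,0,0,0,0, 0,0,0,0,0,0]'
python3 snap.py
python3 -m inch '[0,0,-0.15,0,0,0, 0,0,-0.06,0,0,0, 0,0,0,0,0,0, 0,0,0,0,0,0]'
python3 snap.py
```

```text
clock: 27.1
tcp_pos: [0.489, -0.018, 0.048]
orientation: [-0.0, 0.999, 0.049, 0.001]
contact_force: [0.6, -0.3, -5.5]
opening: 0.0502
t 27.1 tcp mm [489. -18.  48.] x-yaw 5.6 zaxis [ 0.001  0.    -1.   ] F [ 0.63 -0.32 -5.46] T [-0.017 -0.012  0.023] open 50.2
clock: 27.5
tcp_pos: [0.489, -0.0181, 0.0436]
orientation: [0.001, 0.999, 0.049, 0.001]
contact_force: [-4.1, -0.9, 7.9]
opening: 0.0506
t 27.5 tcp mm [489.  -18.1  43.6] x-yaw 5.6 zaxis [ 0.001 -0.001 -1.   ] F [-4.11 -0.9   7.86] T [ 0.08   0.646 -0.042] open 50.6
```

```bash

python3 -m inch '[0,0,0,0,0,0, 0,0,0,0,0,0, 0,0,0,0,0,0, 0,0,0,0,0,0, 0,0,0.4,0,0,0, 0,0,1,0,0,0, 0,0,1,0,0,0, -0.1,0.9,0,0,0,-0.5, -0.2,0.9,0,0,0,-0.6, -0.2,0.9,0,0,0,-0.5, -0.2,0.9,0,0,0,-0.5, -0.2,0.9,0,0,0,-0.5, 0,0,0,0,0,0, 0,0,0,0,0,0]' 0.6
python3 - <<'E'
from snap import *
st();c=snap("wrist","w8");snap("scene","s8");snap("side","d8")
H=hsv(c);h,s,v=H[...,0],H[...,1],H[...,2]
blobs(c,(h>105)&(h<130)&(s>130)&(v>30),.052,500)
E
```

```text
clock: 28.9
tcp_pos: [0.4657, 0.0945, 0.1024]
orientation: [0.0, 0.998, -0.064, -0.0]
contact_force: [0.0, -1.2, 0.3]
opening: 0.0684
t 28.9 tcp mm [465.7  94.5 102.4] x-yaw -7.3 zaxis [-0. -0. -1.] F [ 0.03 -1.21  0.32] T [-0.041 -0.022 -0.002] open 68.4
px [314. 223.] xy 465.2 94.9 size 110.8 51.0 long axis deg -7.5
px [508. 162.] xy 486.8 -16.9 size 111.3 54.5 long axis deg 5.4
```

View pics/w8.png

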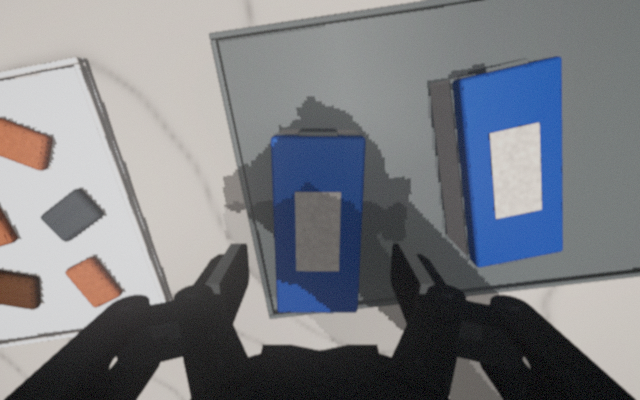

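View pics/d8.png

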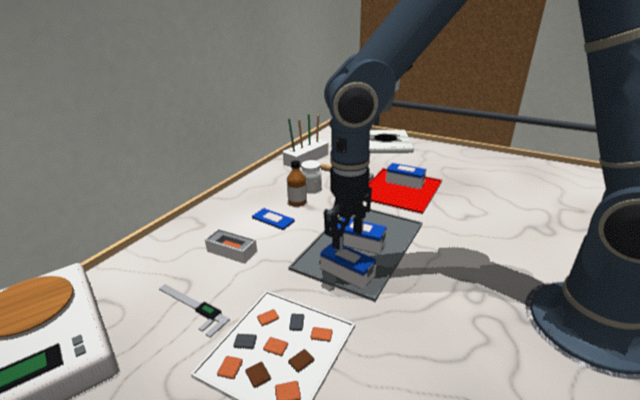

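Box 2 stands back in the tray. Box 3 is centred between the jaws (wrist px 318,222). Gripping it the same way.

```bash

python3 -m inch '[0,0,-0.8,0,0,0, 0,0,-0.8,0,0,0, 0,0,-0.7,0,0,0, 0,0,-0.1,0,0,0, 0,0,0,0,0,0]' 0.6 100
python3 -m inch '[0,0,0,0,0,0, 0,0,0,0,0,0, 0,0,0,0,0,0, 0,0,0,0,0,0, 0,0,0,0,0,0, 0,0,0,0,0,0, 0,0,0,0,0,0]' -1 100
python3 snap.py
python3 -m inch '[0,0,0.5,0,0,0, 0,0,1,0,0,0, 0.5,0,1,0,0,0, 1,0,1,0,0,0, 1,0,1,0,0,0, 1,0,0.5,0,0,0, 1,0,0,0,0,0, 1,0,0,0,0,0, 0,0,0,0,0,0, 0,0,0,0,0,0, 0,0,0,0,0,0]' 
python3 ft.py; python3 snap.py
```

```text
clock: 29.55
tcp_pos: [0.4656, 0.0937, 0.0417]
orientation: [0.0, 0.998, -0.065, -0.001]
contact_force: [-0.5, 0.5, 0.0]
opening: 0.0682
clock: 30.25
tcp_pos: [0.4666, 0.0949, 0.0434]
orientation: [-0.001, 0.998, -0.065, 0.001]
contact_force: [-1.1, 0.2, 5.8]
opening: 0.0506
t 30.25 tcp mm [466.6  94.9  43.4] x-yaw -7.4 zaxis [ 0.002  0.001 -1.   ] F [-1.05  0.23  5.83] T [ 0.231  0.209 -0.114] open 50.6
clock: 31.35
tcp_pos: [0.6016, 0.0942, 0.1667]
orientation: [0.0, 0.998, -0.064, -0.001]
contact_force: [-0.4, 0.6, -4.3]
opening: 0.0507
clock 31.7 T mean [ 0.    -0.04   0.001] sd [0.034 0.024 0.044] F [ 0.06  0.12 -4.44] op 0.05083154361399807 tcp [0.6029 0.0943 0.1671] [ 0.     0.998 -0.065 -0.   ]
t 31.75 tcp mm [602.9  94.3 167. ] x-yaw -7.4 zaxis [-0.001  0.    -1.   ] F [ 0.85 -0.4  -5.39] T [ 0.016 -0.049  0.053] open 50.1
```

Tip about the box's own y axis (0.13, 0.99).

```bash

python3 -m inch '[0,0,0,0.13,1,0, 0,0,0,0.13,1,0, 0,0,0,0.13,1,0, 0,0,0,0.13,1,0, 0,0,0,0.13,1,0, 0,0,0,0.13,1,0, 0,0,0,0,0,0, 0,0,0,0,0,0, 0,0,0,0,0,0, 0,0,0,0,0,0, 0,0,0,0,0,0, 0,0,0,0,0,0]'
python3 snap.py
python3 -m inch '[0,0,0,-0.13,-1,0, 0,0,0,-0.13,-1,0, 0,0,0,-0.13,-1,0, 0,0,0,-0.13,-1,0, 0,0,0,-0.13,-1,0, 0,0,0,-0.13,-1,0, 0,0,0,0,0,0, 0,0,0,0,0,0, 0,0,0,0,0,0, 0,0,0,0,0,0]'
python3 snap.py; python3 ft.py
python3 -m inch '[0,0,0,-0.13,-1,0, 0,0,0,-0.13,-1,0, 0,0,0,-0.13,-1,0, 0,0,0,-0.13,-1,0, 0,0,0,-0.13,-1,0, 0,0,0,-0.13,-1,0, 0,0,0,0,0,0, 0,0,0,0,0,0, 0,0,0,0,0,0, 0,0,0,0,0,0, 0,0,0,0,0,0, 0,0,0,0,0,0]'
python3 snap.py
python3 -m inch '[0,0,0,0.13,1,0, 0,0,0,0.13,1,0, 0,0,0,0.13,1,0, 0,0,0,0.13,1,0, 0,0,0,0.13,1,0, 0,0,0,0.13,1,0, 0,0,0,0,0,0, 0,0,0,0,0,0, 0,0,0,0,0,0, 0,0,0,0,0,0]'
python3 snap.py; python3 ft.py
```

```text
clock: 32.95
tcp_pos: [0.603, 0.0943, 0.1675]
orientation: [-0.017, 0.963, -0.062, -0.26]
contact_force: [-0.4, 0.6, -4.1]
opening: 0.0507
t 32.95 tcp mm [603.   94.3 167.5] x-yaw -7.4 zaxis [-0.499  0.065 -0.864] F [-0.38  0.59 -4.07] T [-0.158 -0.987  0.03 ] open 50.7
clock: 33.95
tcp_pos: [0.6038, 0.094, 0.1666]
orientation: [-0.0, 0.998, -0.065, -0.001]
contact_force: [0.1, -0.4, -5.7]
opening: 0.0504
t 33.95 tcp mm [603.8  94.  166.6] x-yaw -7.5 zaxis [-0.002  0.001 -1.   ] F [ 0.06 -0.4  -5.74] T [ 0.007  0.061 -0.075] open 50.4
clock 34.3 T mean [-0.009  0.065 -0.02 ] sd [0.022 0.027 0.037] F [ 0.02 -0.17 -5.06] op 0.05062549952286387 tcp [0.6031 0.0944 0.1668] [-0.     0.998 -0.065 -0.001]
clock: 35.55
tcp_pos: [0.6032, 0.0931, 0.1624]
orientation: [0.018, 0.97, -0.063, 0.234]
contact_force: [-1.4, 0.8, -4.9]
opening: 0.0503
t 35.55 tcp mm [603.2  93.1 162.4] x-yaw -7.4 zaxis [ 0.451 -0.064 -0.89 ] F [-1.42  0.83 -4.93] T [0.118 0.887 0.006] open 50.3
clock: 36.55
tcp_pos: [0.602, 0.0945, 0.1626]
orientation: [0.001, 0.998, -0.063, -0.027]
contact_force: [-1.3, -0.3, -4.2]
opening: 0.0507
t 36.55 tcp mm [602.   94.5 162.6] x-yaw -7.2 zaxis [-0.054  0.002 -0.999] F [-1.33 -0.35 -4.2 ] T [ 0.042 -0.182  0.024] open 50.7
clock 36.9 T mean [-0.018 -0.204  0.004] sd [0.034 0.023 0.05 ] F [-0.35  0.21 -4.9 ] op 0.050461747480229746 tcp [0.6028 0.0943 0.1626] [ 0.001  0.998 -0.063 -0.027]
```

```bash

python3 -m inch '[0,0,0,-0.04,-0.31,0, 0,0,0,-0.04,-0.31,0, 0,0,0,0,0,0, 0,0,0,0,0,0, 0,0,0,0,0,0]'
python3 ft.py; python3 snap.py
```

```text
clock: 37.45
tcp_pos: [0.6031, 0.0942, 0.1625]
orientation: [0.002, 0.998, -0.063, -0.0]
contact_force: [-0.0, 0.5, -4.9]
opening: 0.0506
clock 37.8 T mean [ 0.002 -0.076  0.   ] sd [0.019 0.021 0.022] F [ 0.2  -0.08 -4.88] op 0.050473975391791326 tcp [0.6029 0.0942 0.1624] [ 0.002  0.998 -0.063 -0.   ]
t 37.85 tcp mm [602.8  94.2 162.4] x-yaw -7.2 zaxis [-0.001 -0.005 -1.   ] F [-0.16  0.42 -5.27] T [ 0.013 -0.053 -0.057] open 50.8
```

The change is 0.065 → −0.076, or 0.14 Nm. Box 2, the sound one, read 0.00, so box 3 is loose. Carrying it to the near red slot.

```bash

python3 -m inch '[-0.6,-1,0,0.06,0,0.2, -0.6,-1,0,0,0,0.2, -0.6,-1,0,0,0,0.2, -0.6,-1,0,0,0,0.2, -0.6,-1,0,0,0,0.2, -0.6,-1,0,0,0,0.2, -0.6,-1,0,0,0,0.2, 0,-1,0,0,0,0.2, 0,-1,0,0,0,0.16, 0,-1,0,0,0,0, 0,-1,0,0,0,0, 0,-1,0,0,0,0, 0,-1,0,0,0,0, 0,-1,0,0,0,0, 0,-1,0,0,0,0, 0,-0.1,0,0,0,0, 0,0,0,0,0,0, 0,0,0,0,0,0]'
python3 -m inch '[0,0,-1,0,0,0, 0,0,-1,0,0,0, 0,0,-0.8,0,0,0, 0,0,-0.5,0,0,0, 0,0,0,0,0,0, 0,0,0,0,0,0]'
python3 snap.py scene:s9
```

```text
clock: 39.65
tcp_pos: [0.498, -0.282, 0.1624]
orientation: [-0.001, 1.0, 0.014, -0.0]
contact_force: [0.2, -0.7, -5.1]
opening: 0.0502
clock: 40.25
tcp_pos: [0.4986, -0.2829, 0.0806]
orientation: [-0.0, 1.0, 0.014, 0.0]
contact_force: [0.4, -0.8, -4.7]
opening: 0.0503
t 40.25 tcp mm [ 498.6 -282.9   80.6] x-yaw 1.6 zaxis [ 0.  0. -1.] F [ 0.36 -0.77 -4.69] T [-0.057 -0.149 -0.014] open 50.3
```

View pics/s9.png

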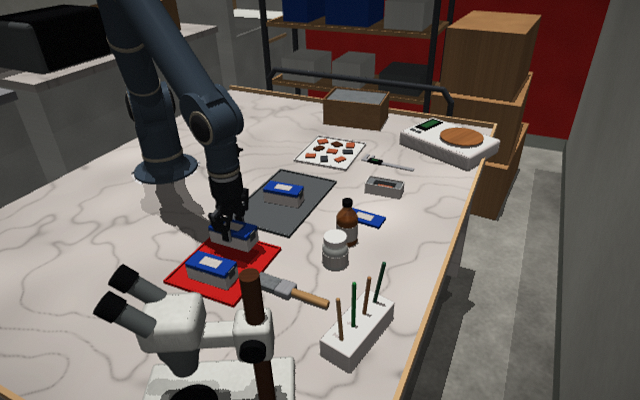

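Box 3 hangs over the near slot (scene px 232,235), clear of box 1. I'll lower it about 37 mm, in steps.

```bash

python3 -m inch '[0,0,-0.6,0,0,0, 0,0,-0.5,0,0,0, 0,0,-0.25,0,0,0, 0,0,0,0,0,0, 0,0,0,0,0,0]';python3 snap.py
python3 -m inch '[0,0,-0.1,0,0,0, 0,0,-0.06,0,0,0, 0,0,0,0,0,0, 0,0,0,0,0,0]';python3 snap.py
```

```text
clock: 40.8
tcp_pos: [0.4979, -0.2832, 0.0459]
orientation: [-0.0, 1.0, 0.014, -0.001]
contact_force: [0.6, 0.2, -5.0]
opening: 0.0504
t 40.8 tcp mm [ 497.9 -283.2   45.9] x-yaw 1.6 zaxis [-0.001  0.001 -1.   ] F [ 0.62  0.18 -5.03] T [ 0.014 -0.142  0.021] open 50.4
clock: 41.2
tcp_pos: [0.4983, -0.2835, 0.0434]
orientation: [0.0, 1.0, 0.014, 0.0]
contact_force: [-2.3, -0.1, 6.2]
opening: 0.0502
t 41.2 tcp mm [ 498.3 -283.5   43.4] x-yaw 1.6 zaxis [ 0.    -0.001 -1.   ] F [-2.29 -0.1   6.17] T [0.434 0.346 0.05 ] open 50.2
```

```bash

python3 -m inch '[0,0,0,0,0,0, 0,0,0,0,0,0, 0,0,0,0,0,0, 0,0,0,0,0,0, 0,0,0.4,0,0,0, 0,0,1,0,0,0, 0,0,1,0,0,0, 0,0.3,1,0,0,0, 0,0.5,1,0,0,0, 0,0.5,1,0,0,0, 0,0.5,1,0,0,0, 0,0.5,1,0,0,0, 0,0.5,1,0,0,0, 0,0,0,0,0,0, 0,0,0,0,0,0]' 0.6
python3 - <<'E'
from snap import *
st()
for n,m in(("wrist","w10"),("scene","s10"),("side","d10")):
    c=snap(n,m);H=hsv(c);h,s,v=H[...,0],H[...,1],H[...,2]
    print(n);blobs(c,(h>105)&(h<130)&(s>130)&(v>30),.052,100)
    if n!="side": blobs(c,((h<5)|(h>175))&(s>150)&(v>60),.01,3000)
E
```

```text
clock: 42.7
tcp_pos: [0.4979, -0.2132, 0.253]
orientation: [0.0, 1.0, 0.014, 0.0]
contact_force: [-0.1, -0.2, 0.7]
opening: 0.0685
t 42.7 tcp mm [ 497.9 -213.2  253. ] x-yaw 1.6 zaxis [ 0.    -0.001 -1.   ] F [-0.05 -0.25  0.73] T [-0.047  0.022 -0.001] open 68.5
wrist
px [135. 176.] xy 486.9 -20.6 size 110.4 52.8 long axis deg 5.5
px [386. 174.] xy 496.8 -283.4 size 108.6 49.2 long axis deg 1.4
px [481. 173.] xy 500.2 -382.7 size 109.8 50.1 long axis deg 1.9
px [419. 158.] xy 497.0 -334.6 size 217.2 196.8 long axis deg -88.7
scene
px [211. 264.] xy 502.2 -384.6 size 119.4 58.8 long axis deg 1.0
px [235. 240.] xy 499.2 -284.0 size 116.7 61.5 long axis deg 1.7
px [368. 217.] xy 766.2 -63.2 size 100.6 54.1 long axis deg -3.9
px [283. 188.] xy 488.4 -20.2 size 117.4 65.4 long axis deg 4.8
px [332.  11.] xy -679.1 2737.0 size 1261.7 1020.0 long axis deg -72.1
px [538.  45.] xy 767.7 2621.1 size 3595.5 1329.6 long axis deg 84.5
side
px [361. 228.] xy 483.2 -9.5 size 113.9 63.6 long axis deg 5.5
px [273. 218.] xy 694.0 54.5 size 103.3 48.9 long axis deg -3.6
px [396. 183.] xy 491.6 -271.3 size 110.5 67.3 long axis deg 1.0
px [406. 171.] xy 495.5 -367.8 size 111.9 63.2 long axis deg 2.2
```

View pics/w10.png

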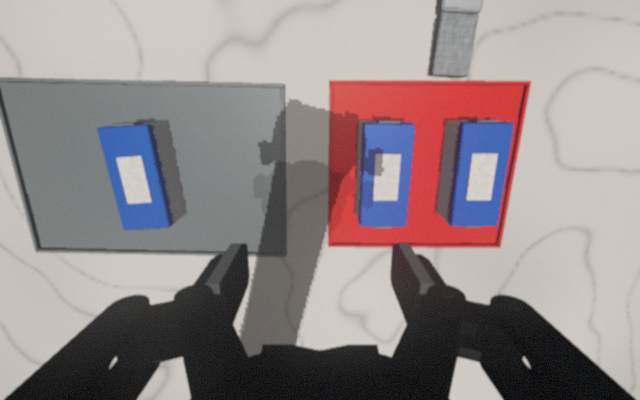

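View pics/s10.png

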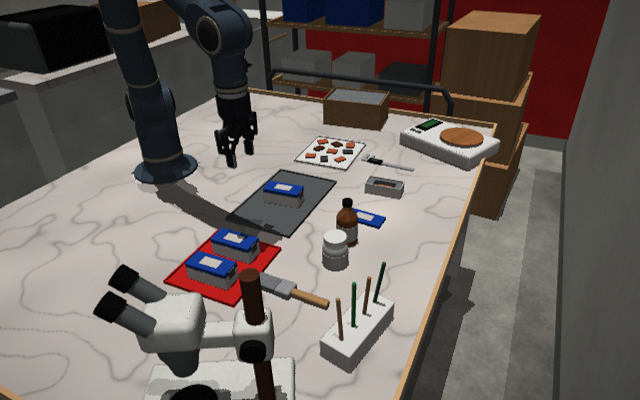

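View pics/d10.png

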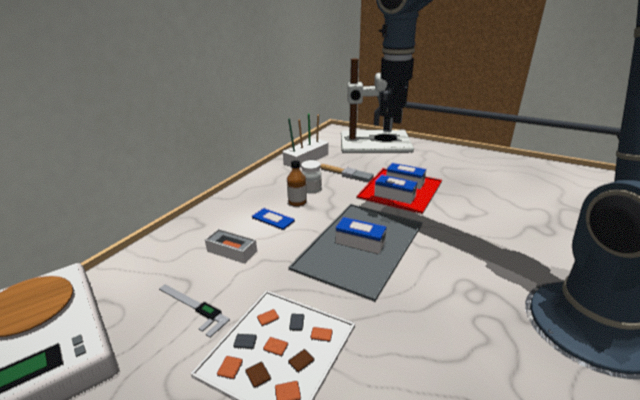

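Two boxes stand in the red tray (wrist px 386,174 and 481,173) and one in the grey (135,176). Before handing in, I'll check from depth that they stand flat.

```bash
python3 - <<'E'
from h import *
for n in("wrist","scene"):
    c=load({"wrist":"w10","scene":"s10"}[n]);d=c['d'];H=hsv(c);h,s,v=H[...,0],H[...,1],H[...,2]
    f=200/np.tan(np.radians(float(c['fovy']))/2);R,_=cv2.Rodrigues(c['rvec'])
    m=((h>105)&(h<130)&(s>130)&(v>30)).astype(np.uint8)
    k,L,S,C=cv2.connectedComponentsWithStats(m)
    for i in range(1,k):
        if not 150<S[i,4]<9000 or C[i,1]<150: continue
        M=cv2.erode((L==i).astype(np.uint8),np.ones((3,3)))>0
        y,x=np.nonzero(M&(d>0));z=d[y,x]
        P=(np.c_[(x-c['cx'])/f*z,(y-c['cy'])/f*z,z]-c['tvec'])@R
        zm=np.median(P[:,2]);P=P[abs(P[:,2]-zm)<.006]
        a=np.linalg.lstsq(np.c_[P[:,:2]-P[:,:2].mean(0),np.ones(len(P))],P[:,2],rcond=None)[0]
        print(n,np.round(P.mean(0),4),"slope",np.round(a[:2],3),len(P))
E
```

```text
wrist [ 0.5049 -0.3818  0.0525] slope [0.    0.001] 2914
wrist [ 0.4913 -0.021   0.0525] slope [0.001 0.001] 3129
wrist [ 0.4943 -0.2857  0.0525] slope [ 0.001 -0.002] 2227
scene [ 0.4922 -0.0275  0.0533] slope [-0.007  0.023] 176
scene [ 0.7757 -0.0146  0.0116] slope [ 0.01  -0.003] 111
scene [ 0.5037 -0.2906  0.0532] slope [-0.003  0.013] 307
scene [ 0.5058 -0.3906  0.0533] slope [-0.003  0.016] 374
```

All three lids are flat at about 52.5 mm. Handing in.

```bash
python3 -c "
from workcell import manip
print(manip.sign_off())"
```

```text
the job is handed in; nothing more can be done
None
```

I tipped all three boxes end to end, moved the two loose ones to the red tray and put the sound one back in the grey tray. I handed the job in at about 43 s of the 72 s allowed; it gives no verdict.

| Box | Moment change, level after each tip | Result | Now stands in |
|---|---|---|---|
| Box 1 | 0.17 Nm | loose | red tray, far slot |
| Box 2 | about 0.00 Nm | sound | grey tray, original spot |
| Box 3 | 0.14 Nm | loose | red tray, near slot |

- **Placement:** the wrist camera's last picture shows all three boxes well inside their tray edges. Their lid tops are 52.5 mm up, within 0.002 rad of level, and the gripper is clear of everything.
- **Bystanders:** none looked moved in the last pictures. The spare lid measured within about 3 mm of its first position; I judged the others by eye only.
- **Short tips:** on the second tip of boxes 1 and 3 the arm reached only about 27° of the 30° asked. I levelled the tool again before reading the moment.
- **Narrowest result:** box 3's 0.14 Nm is at the bottom of the stated range for a loose find, but far from the sound box's zero.
- **Disagreements:** the side camera's box positions were up to 15 mm off in y, because its mask also took in the lids' side faces, so I relied on the wrist view. The scene camera's depth suggested lid slopes of up to 0.023 from a few coarse pixels. That is still under the 0.04 limit, and the wrist view doesn't support it.

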